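Load a lid pack into the spring-loaded lid magazine

TASK

Load the lid magazine: take the narrower of the two round lid packs, stand it upright in the mouth of the spring-loaded column and press it down until both catches snap over its top and hold it down, then let go. Leave the wide pack where it stands.

Things in the scene. Friction and masses are not known exactly. Their poses are not given: they have to be found in the camera images.
- narrow_pack_mid (a point): The pack to load: an upright round stack of grey lid boards with a brown paper strap, 54 mm in diameter, 56 mm tall, about 0.13 kg, rigid. The point is its centre, 28 mm above its underside; z is its upright axis. Grip it round the wall.
- wide_pack_mid (a point): The other pack, which does not fit: the same grey lid boards and strap and the same 56 mm height but 68 mm in diameter. The point is its centre, 28 mm above its underside.
- magazine_top (a point): Fixed bare-steel magazine on a base plate, 133 mm tall: four rods round a column 60 mm clear. Point on its axis, 108 mm above the table, level with the sprung plate at rest (the pack stands on it) just above the catch housings at the point's +y and -y sides. The rods stand on its diagonals, straight to 7 mm above it, flaring out to 25 mm above; finger gaps 40 mm wide between them along x and y. Its z is up.
- follower (a joint): Plate travel down, m: 0 at rest, 0.072 with a pack latched, 0.078 bottom stop. The push rises from 4 to 12 N, plus up to 6 N from two sprung catches at +y and -y, which give way to the pack and snap over its top edge, 40 mm apart. Their undersides lie 16 mm below the point: press the middle of the pack's top, as with closed fingertips, to 18 to 20 mm below the point.
There are look-alikes about, which are no part of the job. What is shaped like the part that bears narrow_pack_mid but green, purple or red is not meant.

How it is judged:
On the way:
1. the narrow pack stands upright in the mouth of the column, not yet pressed down (horizontal distance between narrow_pack_mid and magazine_top below 0.015 m and z of narrow_pack_mid in the frame of magazine_top between 0 and 0.038 m and angle between narrow_pack_mid's own z axis and vertical below 0.25 rad), for 0.1 s.
At the end, for the whole second after the job is handed in: The narrow pack is latched in the column: at rest and released, upright within 10 degrees, within 10 mm of the column axis, the sprung plate held down by more than 66 mm and the pack's centre more than 38 mm below the magazine point (44 mm when latched) (value of joint follower above 0.066 m and z of narrow_pack_mid in the frame of magazine_top below -0.038 m and horizontal distance between narrow_pack_mid and magazine_top below 0.01 m and angle between narrow_pack_mid's own z axis and vertical below 0.17 rad and velocity of joint follower below 0.02 m/s); the robot touches nothing.
It fails at once if the wide pack is moved more than 30 mm or knocked over (distance of wide_pack_mid from where it was at the start of the episode above 0.03 m or angle between wide_pack_mid's own z axis and vertical above 0.5 rad).
It also fails if it takes over 58 s, if anything falls off the work surface, if the arm or the gripper's body presses on something with over 40 N, if the wrist force passes 120 N, or if a joint passes its speed limit or range.

ROBOT

A 6-joint arm with a two-finger parallel gripper is mounted at the origin on the work surface; the furniture and walls round the work are solid. World frame = base frame: x ahead of the robot, y to its left, z up, the work surface at z = 0. Lengths are in m, angles in rad, forces in N, time in s.
With the tool pointing down it reaches from about 0.325 to 0.775 m from the base axis. Payload 9.3 kg.
Tool frame: the origin (TCP) lies at the very end of the fingers, on their centre line; the grasp point (between the pads) lies 19 mm behind it; z points along the fingers, y is the direction in which the jaws open and shut (so a half turn about z gives the same grasp; the last joint's range is limited). The gripper opens to 85 mm and grips with 20 to 120 N. Pads are 22 mm wide; open, the fingers measure 114 mm over their backs; the gripper's body (76 mm by 85 mm) begins 54 mm behind the grasp point. The pads swing forward as they close: fully open they stand 13 mm farther back than shut.
Start: joints at [1.016, 0.259, 0.021, 1.334, 0, 1.418], TCP at [0.215, 0.506, 0.231] pointing down, gripper open.
Joint ranges: [-3.04, 3.04], [-0.91, 1.82], [-1.04, 1.36], [-1.92, 1.95], [-1.52, 1.45], [-3.14, 3.14]. Speed limits (rad/s): [2.22, 2.22, 2.79, 3.14, 3.14, 3.14].

INTERFACE

Orientations are given as a rotation vector (axis times angle).
In Python, from station import bot, get_image gives the robot as it stands.
- The arm moves only by the tool apply_moves, never from a script. Its argument "series" is a list of rows, each a list of 2 entries, a list of its own where there are three numbers: the shift along the tool's x, y, z in m, then the turn, a rotation vector about the tool's x, y, z in rad. In form: [[[tx, ty, tz], [wx, wy, wz]], ...]. A call has 1 to 12 rows; each row is the pose to reach, as a shift and turn from the pose commanded when the call began, along the tool's axes at that moment; what a row does not reach only later rows make up. A row lasts 1/8 s, in which the tool goes at most 62.5 mm and 10.7 degrees, less where a joint would pass 70% of its speed; a pose out of reach is approached as far as the arm can. A call with a gripper value outside its range is refused whole. "jaw" is the opening, from 0 (shut) to 1 (fully open), set as the call begins (left out, the last holds). The fingers move at their own pace and stop on an object; "squeeze" is the grip in N (left out, the last holds). Time passes only in rows, so rows that repeat a pose let the fingers close. It gives the time, the measured TCP pose, the force and the opening at its end, in the units of the state.
- bot.read_state(): the state, without advancing time (a new reading comes with each control period).
- get_image(name): name is "scene" or "top"; returns a dict with "pixels" (400x640x3 uint8, red, green, blue), "depth" (400x640 float32, m along the optical axis (not along the pixel's ray), 0 where there is no reading), "intrinsics" (3x3 intrinsics, pixels), "rvec" (rotation vector, rad) and "tvec" (3), from world to camera coordinates, as OpenCV has them. Camera axes: x right, y down, z forward; pixel columns grow to the right and rows downward; lengths in m; the calibration is good to about 2 mm. A picture is of the moment at which its call begins.
- bot.hand_in(): hands the job in, once; it reports no verdict.
The state is a dict: "time": time; "q": joint angles; "dq": joint speeds; "joint_efforts": joint torques, N m; "ee_pos": TCP position; "ee_rot": TCP orientation; "contact_force": force on the tool from outside, world axes, zero at the start; "wrist_torque": the same for the moment, N m; "opening": finger opening in m.
Only numpy, scipy, OpenCV 4.12 (cv2) and the standard library are available. Lean on these libraries where they do the work, as an engineer would, in place of code of your own. Each camera call takes 0.05 s, during which the arm holds its last target.

## Working session

There is one attempt and no reset: what is moved stays moved. The work goes in short steps, Python scripts to look and compute and a tool call to move; the robot and the scene stay as the last step left them, time stands still between calls to the robot, and variables do not carry over. Pictures are saved under pics/ and viewed, and the job is handed in when it is done.

Besides the shell and the picture viewer there is one more tool, called after "Request:" in YAML: its name, and indented under it one key for each argument. apply_moves: Moves the arm, as the interface text tells. Its arguments: {"type":"object","properties":{"series":{"type":"array"},"jaw":{"type":"number"},"squeeze":{"type":"number"}},"required":["series"]}

```bash
mkdir -p pics; ls
cat > h.py <<'E'
from station import bot,get_image
import numpy as np,cv2
def snap(n,f):
    d=get_image(n); cv2.imwrite('pics/'+f,cv2.cvtColor(d['pixels'],cv2.COLOR_RGB2BGR)); np.savez('pics/'+f+'.npz',**{k:np.array(v) for k,v in d.items()}); return d
def world(d):
    K=d['intrinsics'];R=cv2.Rodrigues(np.array(d['rvec'],float))[0];t=np.array(d['tvec'],float).ravel()
    v,u=np.mgrid[0:400,0:640];z=d['depth']
    P=np.stack([(u-K[0,2])/K[0,0]*z,(v-K[1,2])/K[1,1]*z,z],-1)
    return (P-t)@R
E
python3 - <<'E'
from h import *
for n in('scene','top'): snap(n,n+'0.png')
print(bot.read_state())
E
```

```text
pics
{'time': 0.1, 'q': array([1.01638978e+00, 2.59158059e-01, 2.08694302e-02, 1.33367991e+00,
       2.02229568e-05, 1.41820819e+00]), 'dq': array([-0.00030091, -0.00299423,  0.00229335, -0.00083453, -0.000589  ,
       -0.00103314]), 'joint_efforts': array([ 5.69348762e-03, -5.56692088e+01,  3.45071161e+01,  1.15925606e-02,
       -1.07965693e-04, -7.81033862e-06]), 'ee_pos': array([0.21497341, 0.50600209, 0.23072708]), 'ee_rot': array([-6.26852425e-01, -3.07798453e+00,  1.71621812e-03]), 'contact_force': array([-0.48470536, -0.35051356,  0.36032223]), 'wrist_torque': array([-0.00773347, -0.00730912, -0.04379854]), 'opening': 0.08562905451273686}
```

View pics/scene0.png

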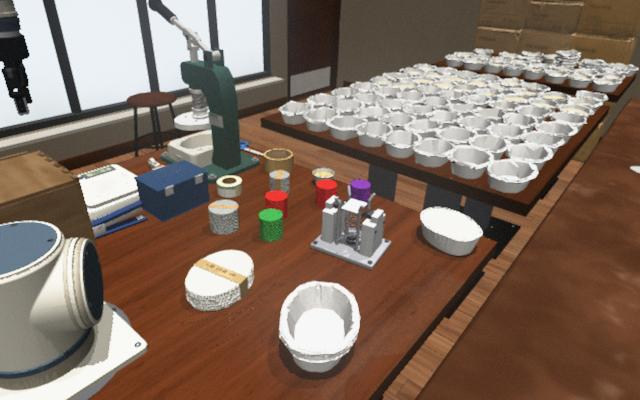

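View pics/top0.png

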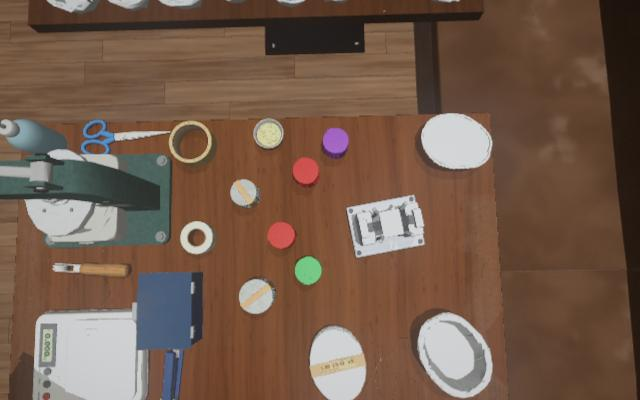

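The top view shows two grey packs with straps, at (245,193), which looks smaller, and at (257,296). The magazine is at (386,225). Next I measure them.

Run:
```python
from h import *
d=dict(np.load('pics/top0.png.npz'));W=world(d)
print(d['intrinsics'],cv2.Rodrigues(d['rvec'])[0].round(3),d['tvec'])
for n,(u,v,r) in dict(A=(245,193,24),B=(257,296,26)).items():
    m=np.zeros((400,640),bool);m[v-r:v+r,u-r:u+r]=1
    m&=(abs(W[...,2]-.056)<.006)
    c,s,a=cv2.minAreaRect(W[m][:,:2].astype(np.float32)*1000)
    cc,rr=cv2.minEnclosingCircle(W[m][:,:2].astype(np.float32)*1000)
    print(n,m.sum(),np.median(W[m],0),c,s,cc,rr)
m=np.zeros((400,640),bool);m[190:262,340:432]=1
for lo,hi in((.005,.03),(.06,.1),(.1,.115),(.115,.14)):
    k=m&(W[...,2]>lo)&(W[...,2]<hi)
    if k.sum()>3: print(lo,hi,k.sum(),cv2.minAreaRect(W[k][:,:2].astype(np.float32)*1000),W[k].mean(0), np.median(W[k],0))
for n,dd in (('top',d),):
    im=cv2.imread('pics/top0.png')[180:270,330:440]; cv2.imwrite('pics/magtop.png',cv2.resize(im,None,fx=6,fy=6,interpolation=cv2.INTER_CUBIC))
    z=W[180:270,330:440,2]; cv2.imwrite('pics/magz.png',cv2.resize(np.clip(z/.14*255,0,255).astype(np.uint8),None,fx=6,fy=6,interpolation=0))
im=cv2.imread('pics/scene0.png')[180:270,300:400]; cv2.imwrite('pics/magsc.png',cv2.resize(im,None,fx=6,fy=6,interpolation=cv2.INTER_CUBIC))
```

```text
[[444.94571062   0.         325.70066548]
 [  0.         444.94571062 203.95516369]
 [  0.           0.           1.        ]] [[-0.024 -1.    -0.011]
 [-0.994  0.026 -0.109]
 [ 0.109  0.008 -0.994]] [-0.04897714  0.61833964  0.89888722]
A 550 [0.64400355 0.10486488 0.05536816] (644.6760864257812, 105.53005981445312) (54.02050018310547, 52.36829376220703) (645.3856201171875, 104.24311065673828) 28.467273712158203
B 922 [0.43347351 0.08130929 0.0552364 ] (433.70269775390625, 80.51055908203125) (66.663818359375, 65.4504165649414) (434.3095397949219, 81.7320556640625) 34.869197845458984
0.005 0.03 1784 ((571.5169677734375, -183.26841735839844), (128.07908630371094, 174.22900390625), 1.0347886085510254) [ 0.56545995 -0.18015253  0.01138679] [ 0.54779667 -0.17845753  0.01129924]
0.06 0.1 705 ((570.4298706054688, -188.06954956054688), (63.63674545288086, 123.81033325195312), 9.51686954498291) [ 0.56962992 -0.18659776  0.0891097 ] [ 0.56838464 -0.1681026   0.09003581]
0.1 0.115 992 ((570.3934326171875, -189.3106231689453), (50.75294494628906, 122.22797393798828), 9.672639846801758) [ 0.57069084 -0.18893211  0.10592435] [ 0.57054184 -0.18920173  0.10614034]
0.115 0.14 116 ((571.045654296875, -189.32440185546875), (66.63226318359375, 65.58143615722656), 10.167312622070312) [ 0.57187869 -0.19049531  0.12525712] [ 0.58795875 -0.20731421  0.12589783]
```

View pics/magtop.png

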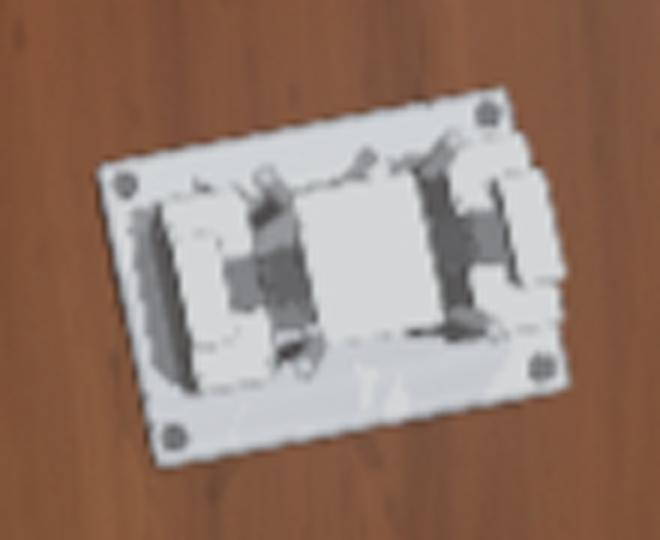

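View pics/magz.png

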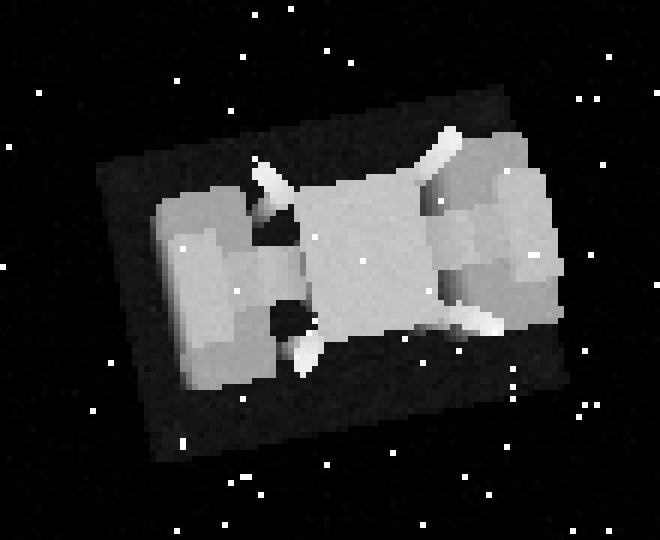

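View pics/magsc.png

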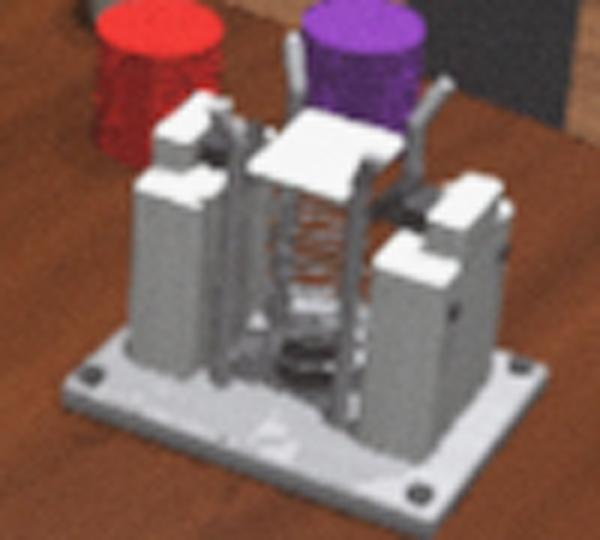

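Run:
```python
from h import *
from scipy.ndimage import median_filter
d=dict(np.load('pics/top0.png.npz'));d['depth']=median_filter(d['depth'],5);W=world(d)
s=dict(np.load('pics/scene0.png.npz'));s['depth']=median_filter(s['depth'],3);S=world(s)
# max height grid
for nm,Q in(('top',W),('scene',S)):
    print(nm,'rows x .15...; cols y .55..-.3')
    for x in np.arange(.15,.8,.05):
        print('%.2f'%x,[ (lambda k:int(1000*Q[k][:,2].max()) if k.sum()>2 else -1)((abs(Q[...,0]-x)<.025)&(abs(Q[...,1]-y)<.025)&(Q[...,2]<.7)) for y in np.arange(.6,-.31,-.05)])
# scene check: pack and mag
def box(Q,x,y,r,lo,hi):
    k=(abs(Q[...,0]-x)<r)&(abs(Q[...,1]-y)<r)&(Q[...,2]>lo)&(Q[...,2]<hi)
    return k.sum(),cv2.minAreaRect(Q[k][:,:2].astype(np.float32)*1000),np.median(Q[k][:,2])
for a in((.645,.104,.05,.05,.065),(.571,-.189,.027,.1,.118),(.571,-.189,.05,.118,.14)):
    print(box(W,*a),box(S,*a))
```

```text
top rows x .15...; cols y .55..-.3
0.15 [-1, -1, -1, -1, -1, -1, -1, -1, -1, -1, -1, -1, -1, -1, -1, -1, -1, -1, -1]
0.20 [-1, -1, -1, -1, -1, -1, 0, 8, 0, 0, 0, 0, 0, 1, 37, 0, 0, 0, 2]
0.25 [0, 34, 37, 45, 45, 45, 34, 42, 0, 0, 0, 0, 1, 37, 38, 37, 0, 62, 62]
0.30 [0, 35, 36, 44, 45, 45, 35, 47, 0, 0, 0, 0, 37, 39, 39, 38, 0, 62, 42]
0.35 [0, 35, 36, 45, 45, 45, 89, 89, 89, 0, 0, 0, 0, 38, 37, 29, 0, 62, 61]
0.40 [0, 35, 36, 44, 45, 48, 90, 89, 90, 0, 55, 55, 0, 0, 0, 0, 0, 62, 62]
0.45 [0, 0, 0, 0, 2, 1, 90, 90, 89, 1, 56, 56, 56, 55, 0, 0, 0, 0, 0]
0.50 [0, 1, 27, 25, 28, 28, 89, 89, 89, 0, 0, 0, 56, 56, 10, 13, 12, 9, 0]
0.55 [0, 22, 64, 141, 141, 62, 23, 34, 34, 31, 0, 56, 56, 0, 12, 126, 127, 105, 0]
0.60 [1, 21, 140, 297, 304, 346, 302, 33, 34, 0, 56, 56, 55, 0, 79, 127, 127, 105, 0]
0.65 [2, -1, 142, 302, 355, 351, 303, 15, 0, 55, 56, 0, 56, 55, 0, 0, 11, 13, 0]
0.70 [-1, -1, -1, 143, 143, 63, 23, 46, 46, 2, 3, 0, 56, 56, 55, 0, 0, 46, 47]
0.75 [3, 162, 151, 64, 62, 61, 23, 46, 46, 44, 26, 24, 0, 55, 56, 0, 0, 47, 47]
scene rows x .15...; cols y .55..-.3
0.15 [-1, -1, -1, 29
[... 1214 characters left out ...]
 (52.67530822753906, 53.35795211791992), 8.426738739013672), np.float64(0.053941075190970716))
(np.int64(595), ((570.8922729492188, -189.36703491210938), (50.543785095214844, 55.5078239440918), 7.249243259429932), np.float64(0.10697957662366554)) (np.int64(272), ((570.3294067382812, -188.4475555419922), (52.402793884277344, 52.60927200317383), 2.241995334625244), np.float64(0.10663029256565656))
(np.int64(69), ((571.2937622070312, -189.28585815429688), (63.084503173828125, 63.71344757080078), 8.37001895904541), np.float64(0.12355578612594088)) (np.int64(78), ((567.3065795898438, -191.54989624023438), (64.06322479248047, 63.36202621459961), 9.355640411376953), np.float64(0.12442212979964264))
```

```bash
cat >> h.py <<'E'
from scipy.spatial.transform import Rotation as Ro
def rel(p,yawdeg=9.7):
    s=bot.read_state();R=Ro.from_rotvec(s['ee_rot']);a=np.radians(yawdeg)
    y=np.array([np.cos(a),np.sin(a),0]);z=np.array([0,0,-1.]);T=Ro.from_matrix(np.stack([np.cross(y,z),y,z],1))
    print('shift',R.inv().apply(np.array(p)-s['ee_pos']).round(4),'turn',(R.inv()*T).as_rotvec().round(4))
E
python3 - <<'E'
from h import *
rel((.42,.21,.26));rel((.643,.1045,.20));rel((.643,.1045,.022))
E
```

```text
shift [-0.3045 -0.1923 -0.0291] turn [-1.200e-03  4.000e-04  9.997e-01]
shift [-0.551  -0.2021  0.0309] turn [-1.200e-03  4.000e-04  9.997e-01]
shift [-0.551  -0.2019  0.2089] turn [-1.200e-03  4.000e-04  9.997e-01]
```

Request:
apply_moves:
  series:
    - [[-0.05, -0.03, -0.03], [0, 0, 0.16]]
    - [[-0.1, -0.063, -0.03], [0, 0, 0.33]]
    - [[-0.15, -0.095, -0.03], [0, 0, 0.5]]
    - [[-0.2, -0.127, -0.03], [0, 0, 0.67]]
    - [[-0.25, -0.16, -0.03], [0, 0, 0.83]]
    - [[-0.305, -0.192, -0.03], [0, 0, 1.0]]
    - [[-0.355, -0.195, -0.02], [0, 0, 1.0]]
    - [[-0.405, -0.197, 0], [0, 0, 1.0]]
    - [[-0.455, -0.199, 0.01], [0, 0, 1.0]]
    - [[-0.505, -0.2, 0.02], [0, 0, 1.0]]
    - [[-0.551, -0.202, 0.031], [0, 0, 1.0]]
    - [[-0.551, -0.202, 0.031], [0, 0, 1.0]]
  jaw: 1

```text
time: 1.6
ee_pos: [0.6449, 0.1029, 0.1972]
ee_rot: [-2.027, -2.397, 0.004]
contact_force: [-0.0, -0.2, -1.1]
opening: 0.0852
```

Run:
```python
from h import *
snap('top','top1.png');snap('scene','sc1.png')
rel((.643,.1045,.10));rel((.643,.1045,.022));print(bot.read_state()['ee_pos'])
```

```text
shift [-0.0001  0.0002  0.0993] turn [-0.002  -0.0004 -0.001 ]
shift [-1.000e-04  4.000e-04  1.773e-01] turn [-0.002  -0.0004 -0.001 ]
[0.64298397 0.10453645 0.19929122]
```

View pics/top1.png

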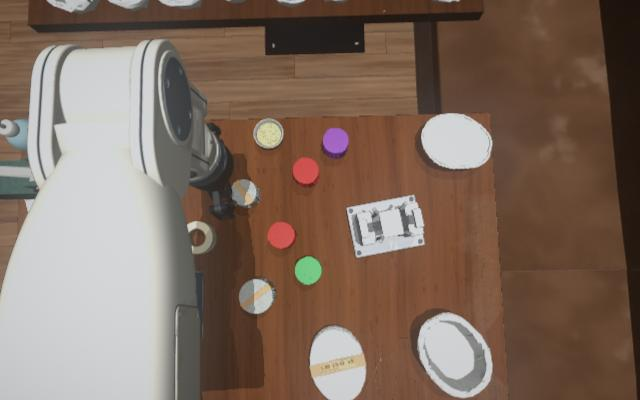

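View pics/sc1.png

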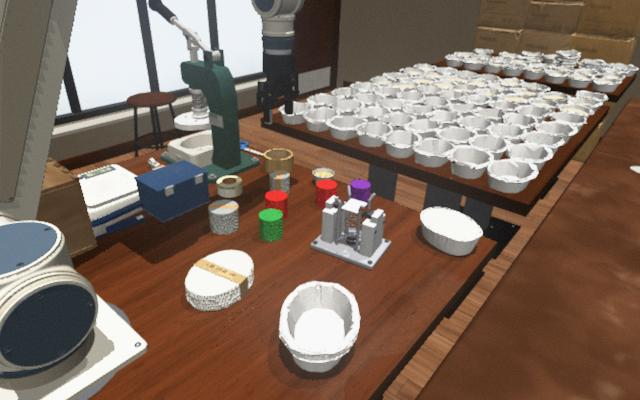

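The gripper is over the pack and nothing else is close. I descend and grip.

Request:
apply_moves:
  series:
    - [[0, 0, 0.04], [0, 0, 0]]
    - [[0, 0, 0.08], [0, 0, 0]]
    - [[0, 0, 0.115], [0, 0, 0]]
    - [[0, 0, 0.145], [0, 0, 0]]
    - [[0, 0, 0.165], [0, 0, 0]]
    - [[0, 0, 0.177], [0, 0, 0]]
    - [[0, 0, 0.177], [0, 0, 0]]
    - [[0, 0, 0.177], [0, 0, 0]]

```text
time: 2.7
ee_pos: [0.6436, 0.105, 0.0245]
ee_rot: [2.025, 2.4, 0.002]
contact_force: [-0.1, -0.4, 0.8]
opening: 0.0854
```

Request:
apply_moves:
  series:
    - [[0, 0, 0], [0, 0, 0]]
    - [[0, 0, 0], [0, 0, 0]]
    - [[0, 0, 0], [0, 0, 0]]
    - [[0, 0, 0], [0, 0, 0]]
    - [[0, 0, 0], [0, 0, 0]]
    - [[0, 0, 0], [0, 0, 0]]
    - [[0, 0, 0], [0, 0, 0]]
    - [[0, 0, 0], [0, 0, 0]]
  jaw: 0
  squeeze: 35

```text
time: 3.7
ee_pos: [0.6435, 0.1047, 0.0241]
ee_rot: [2.026, 2.4, 0.001]
contact_force: [-2.3, -1.0, 6.0]
opening: 0.0529
```

Request:
apply_moves:
  series:
    - [[0, 0, -0.03], [0, 0, 0]]
    - [[0, 0, -0.08], [0, 0, 0]]
    - [[0, 0, -0.13], [0, 0, 0]]
    - [[0, 0, -0.18], [0, 0, 0]]
    - [[0, 0, -0.18], [0, 0, 0]]
    - [[0, 0, -0.18], [0, 0, 0]]

```text
time: 4.45
ee_pos: [0.6429, 0.1048, 0.2026]
ee_rot: [-2.026, -2.401, 0.001]
contact_force: [-0.0, 0.9, -1.8]
opening: 0.053
```

Run:
```python
from h import *
d=snap('scene','sc2.png');print(bot.read_state()['ee_pos'])
im=cv2.imread('pics/sc2.png')[60:220,220:400];cv2.imwrite('pics/sc2c.png',cv2.resize(im,None,fx=4,fy=3.7))
rel((.5705,-.189,.25))
rel((.5705,-.189,.20))
```

```text
[0.64265186 0.10476121 0.20186937]
shift [-0.2774 -0.1206 -0.048 ] turn [-0.0021 -0.0003 -0.0003]
shift [-0.2774 -0.1205  0.002 ] turn [-0.0021 -0.0003 -0.0003]
```

View pics/sc2c.png

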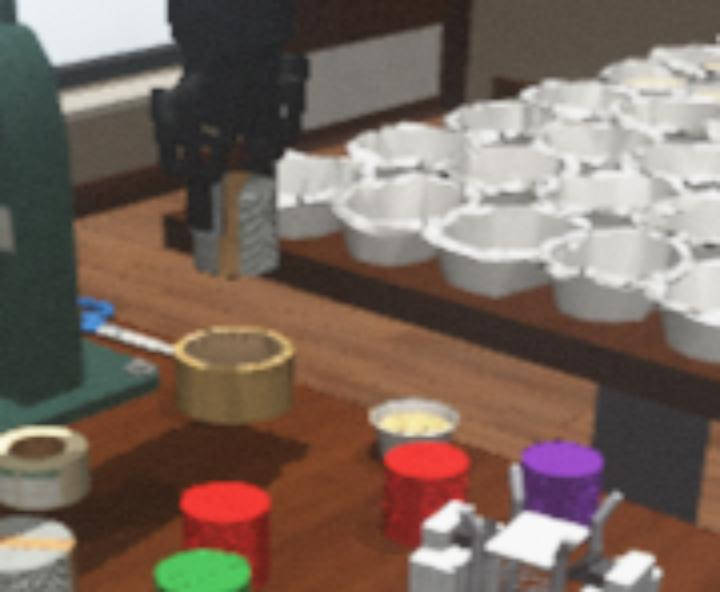

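The pack is held upright, with its underside about 24 mm below the TCP. I carry it to above the magazine.

Request:
apply_moves:
  series:
    - [[-0.03, -0.013, -0.02], [0, 0, 0]]
    - [[-0.07, -0.03, -0.035], [0, 0, 0]]
    - [[-0.11, -0.048, -0.045], [0, 0, 0]]
    - [[-0.15, -0.065, -0.048], [0, 0, 0]]
    - [[-0.19, -0.082, -0.048], [0, 0, 0]]
    - [[-0.23, -0.1, -0.03], [0, 0, 0]]
    - [[-0.26, -0.113, -0.01], [0, 0, 0]]
    - [[-0.2774, -0.1206, 0.017], [0, 0, 0]]
    - [[-0.2774, -0.1206, 0.017], [0, 0, 0]]
    - [[-0.2774, -0.1206, 0.017], [0, 0, 0]]
    - [[-0.2774, -0.1206, 0.017], [0, 0, 0]]

```text
time: 5.88
ee_pos: [0.5715, -0.1882, 0.187]
ee_rot: [2.024, 2.401, 0.001]
contact_force: [0.7, 0.2, -0.8]
opening: 0.0528
```

Run:
```python
from h import *
d=snap('scene','sc3.png');e=snap('top','top3.png');s=bot.read_state();print(s['ee_pos'],s['contact_force'])
im=cv2.imread('pics/sc3.png')[120:270,270:430];cv2.imwrite('pics/sc3c.png',cv2.resize(im,None,fx=5,fy=4))
im=cv2.imread('pics/top3.png')[150:300,310:470];cv2.imwrite('pics/top3c.png',cv2.resize(im,None,fx=5,fy=4))
rel((.5705,-.189,.132))
```

```text
[ 0.57145373 -0.18828811  0.18699937] [ 0.16564467 -0.56902183 -0.16777436]
shift [-0.0005 -0.0011  0.055 ] turn [0.0009 0.0006 0.0008]
```

View pics/sc3c.png

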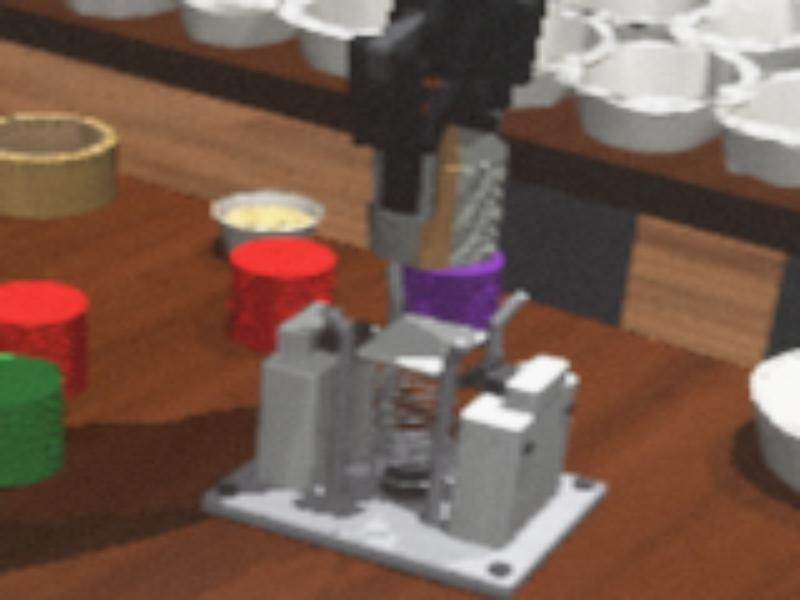

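View pics/top3c.png

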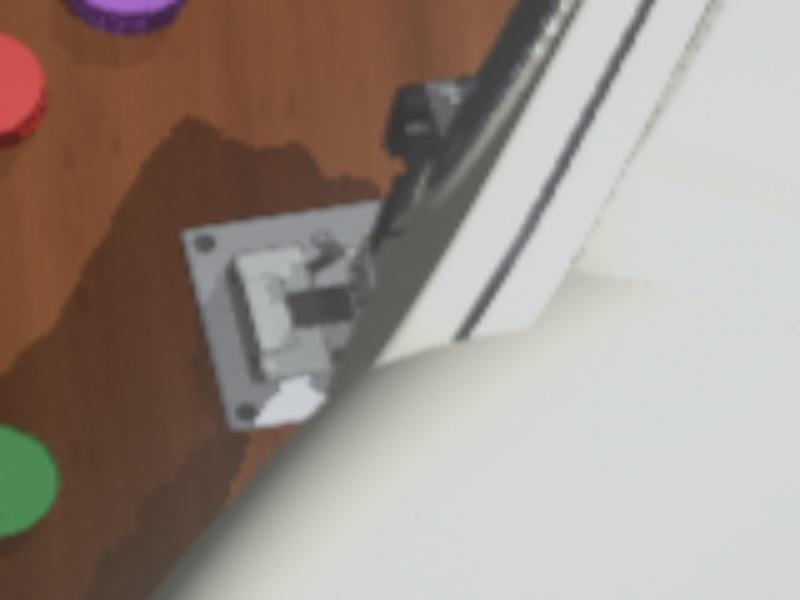

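Request:
apply_moves:
  series:
    - [[-0.0005, -0.001, 0.015], [0, 0, 0]]
    - [[-0.0005, -0.001, 0.025], [0, 0, 0]]
    - [[-0.0005, -0.001, 0.033], [0, 0, 0]]
    - [[-0.0005, -0.001, 0.037], [0, 0, 0]]
    - [[-0.0005, -0.001, 0.037], [0, 0, 0]]

```text
time: 6.6
ee_pos: [0.57, -0.1896, 0.149]
ee_rot: [-2.026, -2.401, 0.0]
contact_force: [-0.6, 0.3, -2.0]
opening: 0.0532
```

Request:
apply_moves:
  series:
    - [[0, 0, 0.005], [0, 0, 0]]
    - [[0, 0, 0.01], [0, 0, 0]]
    - [[0, 0, 0.013], [0, 0, 0]]
    - [[0, 0, 0.016], [0, 0, 0]]
    - [[0, 0, 0.016], [0, 0, 0]]
    - [[0, 0, 0.016], [0, 0, 0]]

```text
time: 7.35
ee_pos: [0.5702, -0.1896, 0.1334]
ee_rot: [2.026, 2.401, 0.0]
contact_force: [-0.9, -0.6, -1.6]
opening: 0.0532
```

Run:
```python
from h import *
d=snap('scene','sc4.png');s=bot.read_state();print(s['ee_pos'],s['contact_force'],s['wrist_torque'])
im=cv2.imread('pics/sc4.png')[150:270,290:410];cv2.imwrite('pics/sc4c.png',cv2.resize(im,None,fx=5,fy=5))
rel((.5705,-.189,.132))
```

```text
[ 0.57017001 -0.18961753  0.13340974] [-0.30641693  0.04730172 -1.39948358] [ 0.01747633 -0.03926766 -0.01188167]
shift [0.0006 0.0004 0.0014] turn [ 0.0002  0.0001 -0.0003]
```

View pics/sc4c.png

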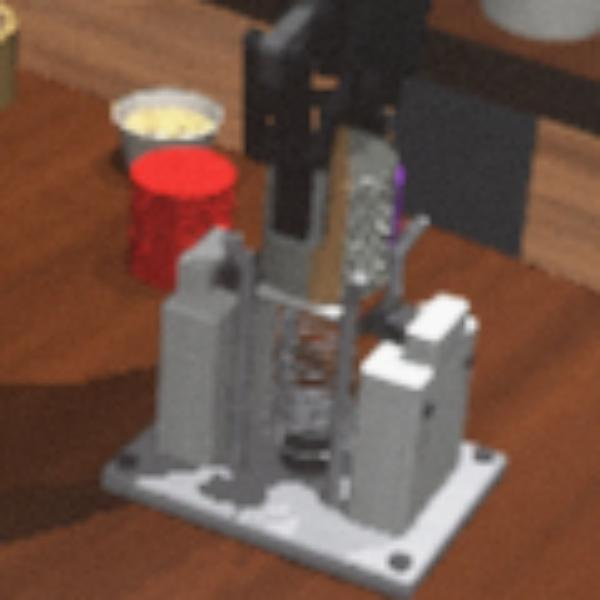

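The pack stands between the rods on the plate, with no side force. I lower it 1 mm, release and retreat.

Request:
apply_moves:
  series:
    - [[0, 0, 0.0015], [0, 0, 0]]
    - [[0, 0, 0.0015], [0, 0, 0]]
    - [[0, 0, 0.0015], [0, 0, 0]]

```text
time: 7.78
ee_pos: [0.5702, -0.1897, 0.1321]
ee_rot: [2.026, 2.401, 0.0]
contact_force: [-0.3, 0.1, 2.1]
opening: 0.0532
```

Request:
apply_moves:
  series:
    - [[0, 0, 0], [0, 0, 0]]
    - [[0, 0, 0], [0, 0, 0]]
    - [[0, 0, 0], [0, 0, 0]]
    - [[0, 0, 0], [0, 0, 0]]
    - [[0, 0, 0], [0, 0, 0]]
    - [[0, 0, 0], [0, 0, 0]]
  jaw: 1

```text
time: 8.52
ee_pos: [0.5701, -0.1896, 0.1318]
ee_rot: [-2.026, -2.401, -0.0]
contact_force: [0.9, 0.4, -0.1]
opening: 0.0852
```

Request:
apply_moves:
  series:
    - [[0, 0, -0.015], [0, 0, 0]]
    - [[0, 0, -0.04], [0, 0, 0]]
    - [[0, 0, -0.07], [0, 0, 0]]
    - [[0, 0, -0.09], [0, 0, 0]]
    - [[0, 0, -0.09], [0, 0, 0]]
    - [[0, 0, -0.09], [0, 0, 0]]

```text
time: 9.28
ee_pos: [0.5699, -0.1895, 0.2214]
ee_rot: [-2.026, -2.401, 0.0]
contact_force: [0.4, -0.2, -0.6]
opening: 0.0852
```

Run:
```python
from h import *
from scipy.ndimage import median_filter
d=snap('scene','sc5.png');s=bot.read_state();print(s['ee_pos'],s['contact_force'])
im=cv2.imread('pics/sc5.png')[130:270,290:410];cv2.imwrite('pics/sc5c.png',cv2.resize(im,None,fx=4,fy=4))
d['depth']=median_filter(d['depth'],3);S=world(d)
k=(abs(S[...,0]-.57)<.04)&(abs(S[...,1]+.189)<.04)&(S[...,2]>.156)&(S[...,2]<.172)
print(k.sum(),cv2.minAreaRect(S[k][:,:2].astype(np.float32)*1000),np.percentile(S[k][:,2],[10,50,90]))
Q=S[k];print(np.linalg.lstsq(np.c_[Q[:,:2]-Q[:,:2].mean(0),np.ones(len(Q))],Q[:,2],rcond=None)[0])
rel((.5705,-.189,.172))
```

```text
[ 0.5697297  -0.18940562  0.22096951] [ 0.13375295 -1.01894738 -0.38759527]
313 ((567.97412109375, -191.28248596191406), (53.92494583129883, 52.04105758666992), 34.361351013183594) [0.15851855 0.16250449 0.16323282]
[0.04564947 0.03785423 0.16178259]
shift [0.0002 0.0009 0.049 ] turn [-0.0011 -0.0008 -0.0003]
```

View pics/sc5c.png

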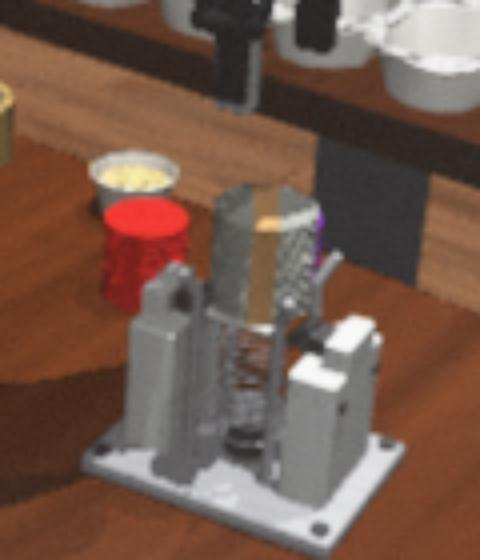

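The pack stands upright on the plate, its top measured at about 0.163 m. I close the jaws and approach from above.

Request:
apply_moves:
  series:
    - [[0, 0, 0], [0, 0, 0]]
    - [[0, 0, 0], [0, 0, 0]]
    - [[0, 0, 0], [0, 0, 0]]
    - [[0, 0, 0], [0, 0, 0]]
    - [[0, 0, 0], [0, 0, 0]]
    - [[0, 0, 0], [0, 0, 0]]
    - [[0, 0, 0], [0, 0, 0]]
    - [[0, 0, 0], [0, 0, 0]]
    - [[0, 0, 0.02], [0, 0, 0]]
    - [[0, 0, 0.035], [0, 0, 0]]
    - [[0, 0, 0.048], [0, 0, 0]]
    - [[0, 0, 0.048], [0, 0, 0]]
  jaw: 0

```text
time: 10.82
ee_pos: [0.5696, -0.1894, 0.1727]
ee_rot: [-2.025, -2.399, 0.001]
contact_force: [-0.1, 1.3, 0.3]
opening: 0.0002
```

Run:
```python
from h import *
s=bot.read_state();print(s['ee_pos'],s['contact_force'],s['opening'])
rel((.5702,-.1893,.140))
```

```text
[ 0.56963242 -0.18939434  0.17271891] [-0.06638619  1.3202528   0.28962692] 0.00023795238733121063
shift [-0.      0.0006  0.0327] turn [-0.0016 -0.0012 -0.0004]
```

Request:
apply_moves:
  series:
    - [[0, 0, 0.005], [0, 0, 0]]
    - [[0, 0, 0.01], [0, 0, 0]]
    - [[0, 0, 0.015], [0, 0, 0]]
    - [[0, 0, 0.02], [0, 0, 0]]
    - [[0, 0, 0.025], [0, 0, 0]]
    - [[0, 0, 0.03], [0, 0, 0]]
    - [[0, 0, 0.03], [0, 0, 0]]

```text
time: 11.7
ee_pos: [0.5704, -0.1899, 0.1439]
ee_rot: [2.025, 2.4, 0.0]
contact_force: [2.6, -1.3, 3.2]
opening: -0.0002
```

Run:
```python
from h import *
d=snap('scene','sc6.png')
im=cv2.imread('pics/sc6.png')[130:270,290:410];cv2.imwrite('pics/sc6c.png',cv2.resize(im,None,fx=4,fy=4))
s=bot.read_state();print(s['ee_pos'],s['contact_force'],s['wrist_torque'])
```

```text
[ 0.57039631 -0.18989608  0.14399384] [ 0.93617929 -1.53139132  3.68414681] [-0.34921613 -0.21895114  0.01336316]
```

View pics/sc6c.png

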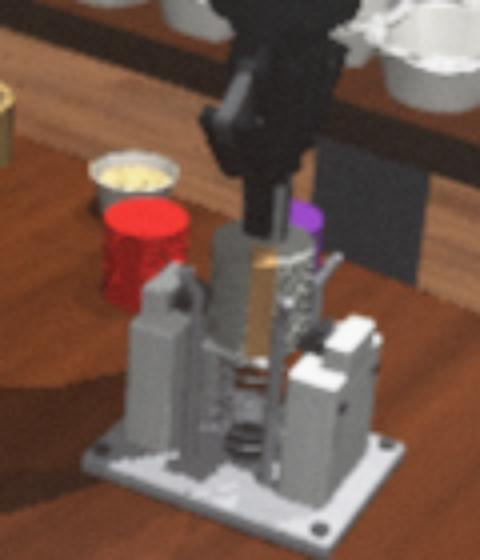

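It is going down straight at about 4 N. I continue to 19 mm below the point (z about 0.089).

Request:
apply_moves:
  series:
    - [[0, 0, 0.006], [0, 0, 0]]
    - [[0, 0, 0.012], [0, 0, 0]]
    - [[0, 0, 0.018], [0, 0, 0]]
    - [[0, 0, 0.024], [0, 0, 0]]
    - [[0, 0, 0.03], [0, 0, 0]]
    - [[0, 0, 0.036], [0, 0, 0]]
    - [[0, 0, 0.042], [0, 0, 0]]
    - [[0, 0, 0.046], [0, 0, 0]]
    - [[0, 0, 0.046], [0, 0, 0]]

```text
time: 12.88
ee_pos: [0.5705, -0.19, 0.0985]
ee_rot: [2.025, 2.4, 0.0]
contact_force: [0.1, -1.4, 7.1]
opening: 0.0002
```

Run:
```python
from h import *
d=snap('scene','sc7.png')
im=cv2.imread('pics/sc7.png')[130:270,290:410];cv2.imwrite('pics/sc7c.png',cv2.resize(im,None,fx=4,fy=4))
s=bot.read_state();print(s['ee_pos'],s['contact_force'],s['wrist_torque'])
```

```text
[ 0.57051429 -0.18995829  0.09855499] [-0.2711439  -1.26559851  7.31325384] [-0.25353761 -0.04079332  0.04046121]
```

View pics/sc7c.png

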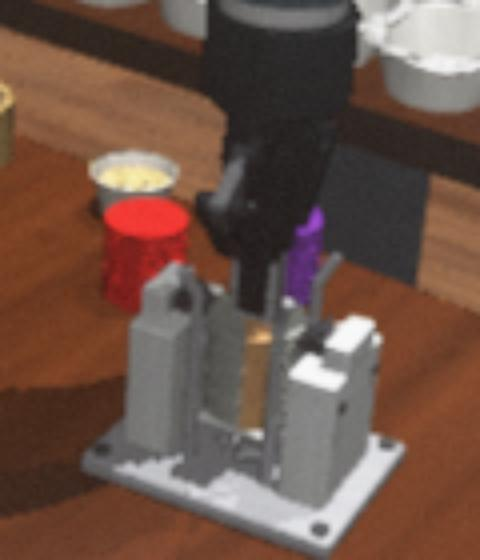

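Request:
apply_moves:
  series:
    - [[0, 0, 0.003], [0, 0, 0]]
    - [[0, 0, 0.006], [0, 0, 0]]
    - [[0, 0, 0.008], [0, 0, 0]]
    - [[0, 0, 0.0095], [0, 0, 0]]
    - [[0, 0, 0.0095], [0, 0, 0]]
    - [[0, 0, 0.0095], [0, 0, 0]]

```text
time: 13.68
ee_pos: [0.5706, -0.19, 0.0894]
ee_rot: [2.025, 2.399, 0.0]
contact_force: [-0.9, -0.6, 9.7]
opening: 0.0002
```

Run:
```python
from h import *
d=snap('scene','sc8.png')
im=cv2.imread('pics/sc8.png')[130:270,290:410];cv2.imwrite('pics/sc8c.png',cv2.resize(im,None,fx=4,fy=4))
s=bot.read_state();print(s['ee_pos'],s['contact_force'],s['wrist_torque'])
```

```text
[ 0.57060302 -0.19003853  0.08945042] [-1.47858783 -1.54327877 10.05002729] [-0.20371789  0.14402014  0.05995541]
```

View pics/sc8c.png

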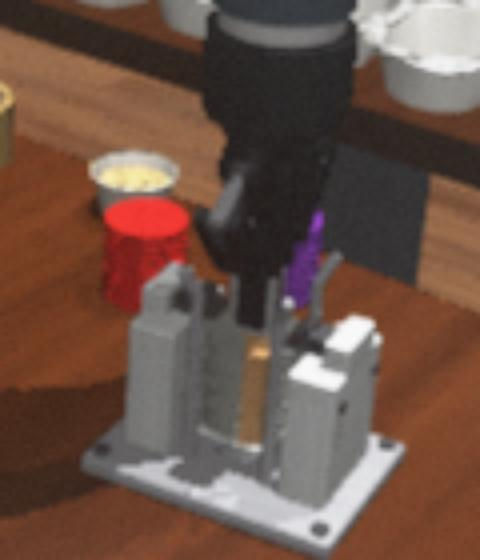

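Request:
apply_moves:
  series:
    - [[0, 0, 0.001], [0, 0, 0]]
    - [[0, 0, 0.0015], [0, 0, 0]]
    - [[0, 0, 0.0015], [0, 0, 0]]
    - [[0, 0, 0.0015], [0, 0, 0]]

```text
time: 14.22
ee_pos: [0.5706, -0.19, 0.0879]
ee_rot: [2.025, 2.399, 0.0]
contact_force: [-1.2, -1.0, 9.7]
opening: -0.0
```

Request:
apply_moves:
  series:
    - [[0, 0, -0.003], [0, 0, 0]]
    - [[0, 0, -0.006], [0, 0, 0]]
    - [[0, 0, -0.008], [0, 0, 0]]
    - [[0, 0, -0.008], [0, 0, 0]]
    - [[0, 0, -0.008], [0, 0, 0]]

```text
time: 14.85
ee_pos: [0.5699, -0.1895, 0.0944]
ee_rot: [-2.026, -2.4, 0.0]
contact_force: [0.1, 0.6, 0.1]
opening: 0.0002
```

The force fell to 0 at z = 0.094 m, so the catches are holding. I retreat and check.

Request:
apply_moves:
  series:
    - [[0, 0, -0.02], [0, 0, 0]]
    - [[0, 0, -0.05], [0, 0, 0]]
    - [[0, 0, -0.1], [0, 0, 0]]
    - [[0, 0, -0.15], [0, 0, 0]]
    - [[0.05, 0.02, -0.15], [0, 0, 0]]
    - [[0.11, 0.03, -0.15], [0, 0, 0]]
    - [[0.16, 0.03, -0.15], [0, 0, 0]]
    - [[0.2, 0.03, -0.15], [0, 0, 0]]
    - [[0.2, 0.03, -0.15], [0, 0, 0]]
    - [[0.2, 0.03, -0.15], [0, 0, 0]]

```text
time: 16.1
ee_pos: [0.5661, 0.0124, 0.2447]
ee_rot: [2.025, 2.401, -0.0]
contact_force: [-0.3, 0.6, -0.5]
opening: -0.0002
```

Run:
```python
from h import *
from scipy.ndimage import median_filter
d=snap('scene','sc9.png');e=snap('top','top9.png')
im=cv2.imread('pics/sc9.png')[130:270,290:410];im2=cv2.imread('pics/top9.png')[170:290,330:450]
cv2.imwrite('pics/sc9c.png',np.hstack([cv2.resize(im,(400,466)),cv2.resize(im2,(400,466))]))
for q in(d,e):
    q['depth']=median_filter(q['depth'],3);S=world(q)
    k=(np.hypot(S[...,0]-.57,S[...,1]+.189)<.026)&(S[...,2]>.07)
    Q=S[k];print(k.sum(),np.percentile(Q[:,2],[10,50,90]).round(4))
    k=(np.hypot(S[...,0]-.434,S[...,1]-.081)<.06)&(S[...,2]>.048)&(S[...,2]<.063)
    print('wide',k.sum(),cv2.minAreaRect(S[k][:,:2].astype(np.float32)*1000))
s=bot.read_state();print(s['ee_pos'],s['contact_force'],s['time'])
```

```text
213 [0.0899 0.0908 0.0951]
wide 410 ((429.8926086425781, 78.84181213378906), (68.06997680664062, 65.94281005859375), 83.14863586425781)
568 [0.0904 0.0914 0.0931]
wide 86 ((427.02545166015625, 52.74955749511719), (8.91599178314209, 44.67402267456055), 73.985107421875)
[0.56624243 0.01166355 0.24454276] [-0.27310616 -0.34759468 -0.33420046] 16.2
```

View pics/sc9c.png

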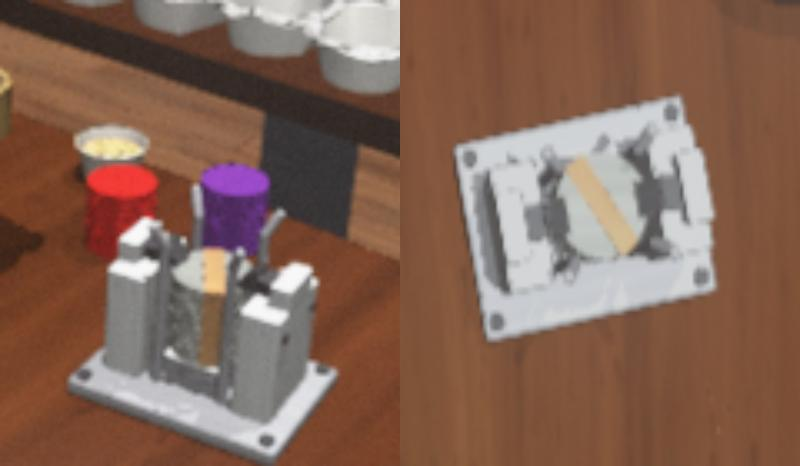

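The pack sits under both catches, its top at z about 0.091 to 0.092 m, which is 16 to 17 mm below the point. That is the latched height, so I hand in.

```bash
python3 -c "
from h import *
print(bot.hand_in())"
```

```text
the job is handed in; nothing more can be done
None
```

The narrow pack is loaded and latched in the magazine, and I handed the job in at about 16 s of the 58 s allowed. The hand-in gave no verdict.

I gripped the pack round the wall and stood it upright in the mouth of the column. After releasing it, I pressed its top with closed fingertips to about 20 mm below the magazine point.

**Latch:** when I lifted the fingertips about 6 mm, the force fell from about 10 N to 0. Both cameras then put the pack's top 16–17 mm below the point, the latched height, and the pictures show both catches over its edge. The pack looked level and centred. I had no direct reading of the plate travel.

**Clearance:** the gripper was about 0.2 m away from the magazine, with no contact force.

**Wide pack:** the scene camera put it about 4 mm from my first top-camera reading, which is about the usual difference between the two cameras. The arm hid most of it from the top camera at the end, so that view could not confirm this.

**Disagreements:** the two cameras differed by 2–3 mm on positions. The pressing force peaked at about 10 N, below the 12–18 N the description suggested.

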